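Set the eccentric roller of the hoop-strip guide with a go / no-go gauge

ROBOT

A 6-joint arm with a two-finger parallel gripper is mounted at the origin on the work surface. World frame = base frame: x ahead of the robot, y to its left, z up, the work surface at z = 0. Lengths are in mm, angles in rad, forces in N, time in s.
With the tool pointing down it reaches from about 300 to 875 mm from the base axis. Payload 4.2 kg.
Tool frame: the origin (TCP) lies at the very end of the fingers, on their centre line; the grasp point (between the pads) lies 19 mm behind it; y points along the fingers, z is the direction in which the jaws open and shut, and the axes are right-handed (so a half turn about y gives the same grasp; the last joint's range is limited). The gripper opens to 85 mm and grips with 20 to 120 N. Pads are 22 mm wide; open, the fingers measure 114 mm over their backs; the gripper's body (76 mm by 85 mm) begins 54 mm behind the grasp point. The pads swing forward as they close: fully open they stand 13 mm farther back than shut.
Start: joints at [1.089, 0.32, 1.565, -0, 1.257, -0.02], TCP at [256.203, 514.787, 193.438] pointing down, gripper open.
Joint ranges: [-3.11, 3.11], [-0.84, 2.01], [0.21, 2.61], [-1.34, 4.49], [0.05, 2.63], [-2.56, 2.56]. Speed limits (rad/s): [2.57, 2.57, 3.14, 3.14, 3.14, 3.14].

INTERFACE

Orientations are given as [roll, pitch, yaw] about the fixed x, y, z axes, in that order (R = Rz(yaw) Ry(pitch) Rx(roll)).
In Python, from workcell import arm, eyes, look_for, regions_of gives the robot as it stands.
- The arm moves only by the shell command python3 -m creep 'ROWS' [FORCE]. ROWS is JSON, a list that holds one entry, the list of rows, each a list of 7 numbers: the shift along the world's x, y, z in mm, then the turn, a rotation vector about the world's x, y, z in rad, then the opening in per cent of the stroke, from 0 (shut) to 100 (fully open). A call has exactly 10 rows; each row is the pose to reach, as a shift and turn from the pose commanded when the call began; what a row does not reach only later rows make up. A row lasts 1/12 s, in which the tool goes at most 41.7 mm and 7.16 degrees, less where a joint would pass 70% of its speed; a pose out of reach is approached as far as the arm can. A call with a gripper value outside its range is refused whole. The fingers move at their own pace and stop on an object; FORCE is the grip in N (left out, the last holds). Time passes only in rows, so rows that repeat a pose let the fingers close, or fill a call up. It gives the time, the measured TCP pose, the force and the opening at its end, in the units of the state.
- arm.read_state(): the state, without advancing time (a new reading comes with each control period).
- eyes.camera(name): name is "scene" or "side" or "wrist"; returns (picture, depth): 400x640x3 uint8, red, green, blue; 400x640 float32, mm along the optical axis (not along the pixel's ray), 0 where there is no reading.
- eyes.get_calibration(name): a dict with "K" (3x3 intrinsics, pixels), "R" (3x3) and "t" (3): a world point X has camera coordinates R X + t; the wrist camera has in their place "tool_from_camera" (4x4, takes a point from camera to tool coordinates, whose origin is the TCP and whose axes are the tool frame's). Camera axes: x right, y down, z forward; pixel columns grow to the right and rows downward; lengths in mm; the calibration is good to about 2 mm. A picture is of the moment at which its call begins: read the wrist's pose just before it. get_calibration takes no time and is no camera call.
- arm.job_done(): hands the job in, once; it reports no verdict.
Trained networks look in the newest picture that a camera, given by its name, has taken for a name from the list of things; names that differ only in an ending like _2 or _b are one class to them, and where a whole thing is asked for, a point or a joint stands for the part that bears it (a point fixed in the world has none). Each returns a list of dicts, best first, with "p" (0 to 1); they miss things now and then, are a little off and sometimes report something else, mostly with a low value. They report only what shows in the picture. A call takes as long as a camera call.
- look_for(query, camera): "pixel" ([row, column] in pixels, amid what is visible of it).
- regions_of(query, camera): "pixels" (400x640 bool, what is visible of it) and "pixel" ([row, column] in pixels, amid what is visible of it).
The state is a dict: "time": time; "q": joint angles; "qd": joint speeds; "tau": joint torques, N m; "ee_pos": TCP position; "tool_rot": TCP orientation; "wrist_force": force on the tool from outside, world axes, zero at the start; "torque": the same for the moment, N m; "width": finger opening in mm.
Only numpy, scipy, OpenCV 4.12 (cv2) and the standard library are available. Lean on these libraries where they do the work, as an engineer would, in place of code of your own. Each camera call takes 0.05 s, during which the arm holds its last target. There are 200 camera calls.

TASK

Turn the lever of the strip guide to set its roller so that the stepped wooden gauge just fits: the tongue must go through the gap between fence and roller, the wider shoulder must not. With the gap set, have the gauge lying flat on the guide plate along the fence, tongue towards the gap but still wholly on the entry side of the roller, then slide it in, kept against the fence, until its shoulder stops against the roller, and leave it there (if the gap proves wrong, draw the gauge back clear of the roller before you turn the lever again). Leave the plain push block and everything else on the table where it is.

Things in the scene. Friction and masses are not known exactly. Their poses are not given: they have to be found in the camera images.
- guide: Plywood plate of the strip guide, fixed on the table, 12 thick. Origin on the table under the lever's turning axis; it spans x -60 to 60 and y -90 to 170 mm. Gauges are fed along its -y: the entry side of the roller is +y, the exit side -y. The fence stands on its +x side, the lever on its -x side.
- fence: Aluminium fence bar fixed on the plate parallel to the guide's y, 20 thick, 250 long, 22 high (top 34 above the table). Origin on the plate's top, in the face that looks to the roller; axes as the guide's, x away from the roller. The face stands 26 to 34 mm from the turning axis, differing from start to start.
- cam (a joint): Lever angle (rad) about the upright axis through the guide's origin, range 0 to 3.1, anticlockwise seen from above. At 0 the lever points to the guide's +y, at 1.57 to -x, at 3.14 to -y. Gap = (fence face to axis) - 8 mm + 10 mm x cos(angle): a larger angle closes it. Starts too narrow. Stays where it is left; about 5 N at the peg turns it.
- lever_peg (a point): Point on the lever's upright round wooden peg, 14 diameter, standing from 21 to 85 mm above the table at 85 mm from the turning axis; this point is on the peg's axis 57 mm above the table. The flat lever bar under it is 14 wide, its top 21 above the table.
- roller (a point): On the axis of the upright steel roller (16 diameter, from the plate's top to 33 above the table), 22 above the table. It sits 10 mm off the turning axis, a quarter turn anticlockwise from the lever. Gap = -(this point's x in the fence's frame) - 8 mm; right between 20 and 22.5 mm.
- gauge_grip (a point): Centre of the gauge's upright square wooden grip, 18 x 18, from 18 to 58 mm above the gauge's underside; this point is 38 above it. x points along the bar to the tongue's tip, z up. The bar is 18 high and runs from x = -30 to 105; 90 g. Its +y side is straight and goes against the fence when x points along the guide's -y.
- gauge_nose (a point): Tip of the gauge's tongue, 105 mm ahead of the grip's axis, half-way up the bar (9 above its underside). The tongue runs from x = 45 to 105, is 20 wide (y -8.75 to 11.25) and has a round tip of 10 radius.
- gauge_shoulder (a point): Corner of the gauge's shoulder that meets the roller, 45 mm ahead of the grip's axis at y = -11.25, half-way up the bar. The shoulder part runs from x = -30 to 45 and is 22.5 wide (y -11.25 to 11.25).
- spool: Steel wire spool, 60 diameter, 44 tall (mm). Origin under it, on the table. A bystander.
- jar: Glass jar with steel lid, 64 diameter, 85 tall (mm). Origin under it, on the table. A bystander.
- pot: Small terracotta pot, 78 diameter at the rim, 75 tall (mm). Origin under it, on the table. A bystander.
- secateurs: Red-handled secateurs lying flat, 170 long, 60 wide, 17 tall, lying along its x (mm). Origin under it, on the table. A bystander.
- bowl: Glass bowl, 180 diameter, 80 tall (mm). Origin under it, on the table. A bystander.
- glue_gun: Black glue gun lying on its side, about 220 long, 130 wide, 34 tall (mm). Origin under it, on the table. A bystander.
- tin: Flat round steel tin with lid, 76 diameter, 40 tall (mm). Origin under it, on the table. A bystander.
- push_block: Plain push block, NOT the gauge: same wood and same grip as the gauge, but a straight bar 135 x 22.5 x 18 without step, square at both ends; the grip (18 x 18, from 18 to 58 mm up) stands over the origin, 30 mm from the rear end (mm). Origin under it, on the table. A bystander.

How it is judged (in metres and radians):
On the way:
1. the gap is set and the gauge lies flat on the plate along the fence, its tongue pointing at the gap and still on the entry side of the roller (x of roller in the frame of fence between -0.0305 and -0.0276 m and z of gauge_grip in the frame of guide between 0.047 and 0.0535 m and angle between gauge_grip's own z axis and vertical below 0.06 rad and x of gauge_nose in the frame of fence between -0.024 and -0.006 m and y of gauge_nose in the frame of guide between -0.004 and 0.08 m and angle between the x axis of gauge_grip and the y axis of guide, either way round below 0.12 rad and y of gauge_grip in the frame of guide above 0.09 m), for 0.2 s.
At the end, for the whole second after the job is handed in: The gap between roller and fence is 20 to 22.5 mm (0.4 mm of slack below); the gauge lies flat (0.06 rad) along the fence (0.08 rad, tongue within 4 mm of it), its tongue through the gap and its shoulder corner within 4 mm of the roller, on the entry side; nothing holds it (x of roller in the frame of fence between -0.0305 and -0.0276 m and z of gauge_grip in the frame of guide between 0.047 and 0.0535 m and angle between gauge_grip's own z axis and vertical below 0.06 rad and x of gauge_nose in the frame of fence between -0.014 and -0.006 m and horizontal distance between gauge_shoulder and roller below 0.012 m and y of gauge_shoulder in the frame of guide above -0.012 m and angle between the x axis of gauge_grip and the y axis of guide, either way round below 0.08 rad and y of gauge_nose in the frame of guide below -0.04 m); the robot touches nothing.
It fails at once if the plain push block is shifted by more than 30 mm (distance of push_block from where it was at the start of the episode above 0.03 m).
It fails at once if a bystander is shifted by more than 30 mm (distance of any of spool, jar, pot, secateurs, bowl, glue_gun, tin from where it was at the start of the episode above 0.03 m).
It also fails if it takes over 62 s, if anything falls off the work surface, if the arm or the gripper's body presses on something with over 40 N, if the wrist force passes 120 N, or if a joint passes its speed limit or range.

## Working session

There is one attempt and no reset: what is moved stays moved. The work goes in short steps, Python scripts to look and compute and a shell command to move; the robot and the scene stay as the last step left them, time stands still between calls to the robot, and variables do not carry over. Pictures are saved under pics/ and viewed, about 8 in all and at most 12, crops included, and the job is handed in when it is done.

```bash
ls; mkdir -p pics
cat > h.py <<'E'
import numpy as np, cv2
from workcell import arm, eyes, look_for, regions_of
from scipy.spatial.transform import Rotation as Ro
def cam2w(name,st=None):
    c=eyes.get_calibration(name)
    K=np.array(c["K"])
    if "R" in c:
        R=np.array(c["R"]);t=np.array(c["t"]);return K,R.T,-R.T@t
    T=np.array(c["tool_from_camera"]);
    Rt=Ro.from_euler('xyz',st["tool_rot"]).as_matrix();p=np.array(st["ee_pos"])
    return K,Rt@T[:3,:3],Rt@T[:3,3]+p
def cloud(name):
    st=arm.read_state();im,d=eyes.camera(name);K,R,o=cam2w(name,st)
    v,u=np.mgrid[:400,:640]
    r=np.stack([(u-K[0,2])/K[0,0],(v-K[1,2])/K[1,1],np.ones_like(u)],-1)
    P=(r*d[...,None])@R.T+o
    P[d==0]=np.nan
    return im,d,P
def save(im,n): cv2.imwrite('pics/'+n,im[...,::-1])
E
python3 - <<'E'
from h import *
print(arm.read_state())
for n in ("scene","side"):
    im,d,P=cloud(n);save(im,n+'1.png');np.savez(n+'1.npz',im=im,P=P)
    for q in ["guide","fence","lever_peg","roller","gauge_grip","push_block","spool","jar","pot","secateurs","bowl","glue_gun","tin"]:
        for r in regions_of(q,n)[:2]:
            m=r["pixels"]; X=P[m]; print(n,q,round(r["p"],2),np.round(r["pixel"]),np.round(np.nanmedian(X,0)),np.round(np.nanpercentile(X,98,axis=0)),m.sum())
E
```

```text
pics
{'time': 0.0, 'q': array([ 1.08898574e+00,  3.20267066e-01,  1.56568307e+00,  2.88847792e-06,
        1.25738181e+00, -1.99868398e-02]), 'qd': array([ 0.00250128, -0.00036263, -0.00027787, -0.00029712, -0.00094877,
        0.00127136]), 'tau': array([-1.47673418e-03, -4.15513945e+01, -2.34155649e+01, -1.17984359e-04,
        8.16461106e-03,  1.50816516e-05]), 'ee_pos': array([255.94950574, 514.28688715, 192.59500368]), 'tool_rot': array([-1.57253522e+00,  3.75063523e-05, -4.61824675e-01]), 'wrist_force': array([0.32613274, 0.12374597, 0.26773619]), 'torque': array([ 0.04430468, -0.00286777, -0.00950439]), 'width': 85.69415840012303}
scene guide 0.97 [210. 296.] [511. -20.  12.] [591. 140.  58.] 1556
scene fence 0.97 [216. 311.] [571.   2.  33.] [586. 134.  37.] 605
scene lever_peg 0.67 [217. 277.] [488. -58.  22.] [538.  -3.  84.] 327
scene lever_peg 0.55 [172. 408.] [729. 370.  53.] [811. 414.  81.] 1779
scene roller 0.85 [218. 271.] [483. -50.  21.] [539.  14.  84.] 398
scene gauge_grip 0.67 [214. 277.] [491. -52.  22.] [538.   0.  84.] 324
scene gauge_grip 0.52 [165. 329.] [4
[... 1494 characters left out ...]
  85.] 230
side spool 0.93 [223. 224.] [342. 210.  41.] [374. 284.  47.] 416
side jar 0.93 [150. 245.] [591. 421.  54.] [662. 499.  87.] 468
side jar 0.19 [193. 231.] [450. 310.  16.] [524. 336.  58.] 396
side pot 0.94 [260. 450.] [ 699. -361.   50.] [ 726. -328.   76.] 827
side secateurs 0.96 [255. 392.] [ 620. -226.   12.] [ 710. -186.   17.] 486
side secateurs 0.23 [151. 243.] [591. 419.  57.] [625. 459.  87.] 408
side bowl 0.88 [145. 294.] [754. 355.  50.] [817. 412.  80.] 1428
side bowl 0.63 [255. 391.] [ 622. -226.   11.] [ 716. -187.   17.] 590
side glue_gun 0.97 [220. 418.] [ 777. -181.   27.] [863. -94.  36.] 1030
side tin 0.69 [309. 331.] [ 365. -245.   38.] [ 406. -204.   43.] 880
```

Run:
```python
from h import *
a=np.load('scene1.npz');b=np.load('side1.npz')
P=np.r_[a['P'].reshape(-1,3),b['P'].reshape(-1,3)];C=np.r_[a['im'].reshape(-1,3),b['im'].reshape(-1,3)]
np.savez('all.npz',P=P,C=C)
def td(x0,x1,y0,y1,s):
    im=np.zeros((int((y1-y0)*s),int((x1-x0)*s),3),np.uint8)
    ok=(P[:,2]>-5)&(P[:,2]<100)&(P[:,0]>x0)&(P[:,0]<x1)&(P[:,1]>y0)&(P[:,1]<y1)
    p=P[ok];c=C[ok];o=np.argsort(p[:,2])
    for q,k in zip(p[o],c[o]):
        cv2.circle(im,(int((q[0]-x0)*s),int((y1-q[1])*s)),2,[int(v) for v in k],-1)
    return im
A=td(400,640,-200,180,1.5);B=td(360,560,240,400,1.5)
im=np.zeros((570,800,3),np.uint8);im[:A.shape[0],:A.shape[1]]=A;im[:B.shape[0],370:370+B.shape[1]]=B
s=a['im'][130:340,150:500];s=cv2.resize(s,(430,258));im[300:558,370:800]=s
save(im,'td.png')
# fence: top points 30-37
m=(P[:,2]>31)&(P[:,2]<37)&(P[:,0]>520)&(P[:,0]<610)&(P[:,1]>-160)&(P[:,1]<170)
r=cv2.minAreaRect(P[m][:,:2].astype(np.float32));print('fence',r,cv2.boxPoints(r))
m=(P[:,2]>60)&(P[:,2]<88)&(P[:,0]>400)&(P[:,0]<600)&(P[:,1]>-200)&(P[:,1]<170)
print('peg',m.sum(),np.median(P[m],0),P[m].min(0),P[m].max(0))
m=(P[:,2]>9)&(P[:,2]<14)&(P[:,0]>400)&(P[:,0]<640)&(P[:,1]>-200)&(P[:,1]<200)
r=cv2.minAreaRect(P[m][:,:2].astype(np.float32));print('plate',r,cv2.boxPoints(r))
m=(P[:,2]>25)&(P[:,2]<62)&(P[:,0]>400)&(P[:,0]<560)&(P[:,1]>260)&(P[:,1]<380)
print('grip',m.sum(),np.median(P[m],0),P[m].min(0),P[m].max(0))
m=(P[:,2]>12)&(P[:,2]<22)&(P[:,0]>340)&(P[:,0]<560)&(P[:,1]>260)&(P[:,1]<380)
r=cv2.minAreaRect(P[m][:,:2].astype(np.float32));print('bar',r)
```

```text
fence ((552.7838745117188, 20.953781127929688), (253.12181091308594, 52.422611236572266), 85.84814453125) [[ 517.47833 -103.37728]
 [ 569.76337 -107.17269]
 [ 588.0894   145.28485]
 [ 535.8044   149.08026]]
peg 92 [466.49491213 -81.28679159  76.83314839] [458.67162346 -86.32019792  60.53059628] [473.94753832 -72.62991999  86.23761525]
plate ((529.1267700195312, -22.628997802734375), (153.7179718017578, 364.4302062988281), 3.53458309173584) [[ 441.18024  154.50105]
 [ 463.64777 -209.23592]
 [ 617.0733  -199.75905]
 [ 594.6058   163.97792]]
grip 131 [428.68716408 315.30902225  46.04333121] [415.32581374 306.77219919  25.26008618] [438.74991555 335.03289202  60.46556149]
bar ((462.86944580078125, 312.24945068359375), (28.97093963623047, 138.2543182373047), 76.49383544921875)
```

View pics/td.png

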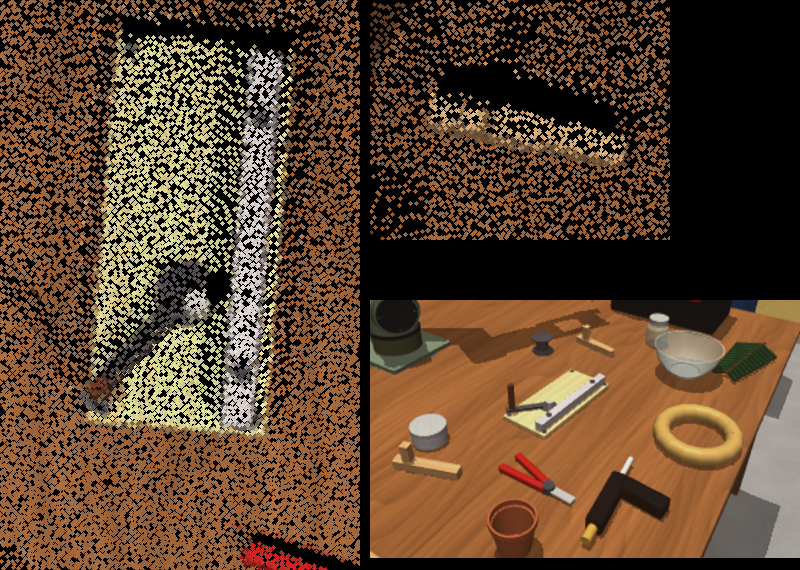

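The top-down view shows the guide with the fence at the right, the lever pointing to lower left with its peg at about (466,-81), and the gauge candidate with its grip near (428,315). Its bar points to +x. Next I go above the gauge and take a wrist look.

```bash
python3 -m creep '[[[20,-20,20,0,0,-0.12,60],[45,-45,40,0,0,-0.24,60],[70,-75,60,0,0,-0.36,60],[100,-105,60,0,0,-0.48,60],[130,-135,60,0,0,-0.60,60],[155,-165,60,0,0,-0.72,60],[180,-190,60,0,0,-0.84,60],[194,-204,60,0,0,-0.96,60],[194,-204,60,0,0,-1.08,60],[194,-204,60,0,0,-1.2,60]]]' 40
python3 - <<'E'
from h import *
print(np.round(eyes.get_calibration("wrist")["tool_from_camera"],2),np.array(eyes.get_calibration("wrist")["K"]).round())
im,d,P=cloud("wrist");save(im,'w1.png');np.savez('w1.npz',im=im,P=P)
for q in ["gauge_grip","push_block"]:
  for r in regions_of(q,"wrist")[:2]:
    m=r["pixels"];print(q,r["p"],r["pixel"],np.nanmedian(P[m],0))
m=(P[...,2]>13)&(P[...,2]<22)
n,l,s,c=cv2.connectedComponentsWithStats((P[...,2]>12).astype(np.uint8))
for i in range(1,n):
    if s[i,4]>300:
        X=P[l==i];print(s[i],np.round(np.nanmedian(X,0)),np.round(X.max(0)))
E
```

```text
time: 2.23
ee_pos: [451.3, 309.5, 253.4]
tool_rot: [-1.571, -0.0, -1.671]
wrist_force: [-0.4, 0.3, 0.3]
width: 51.7
[[-0.0000e+00  9.7000e-01  2.6000e-01 -6.5170e+01]
 [-0.0000e+00 -2.6000e-01  9.7000e-01 -1.8003e+02]
 [ 1.0000e+00 -0.0000e+00  0.0000e+00 -5.0000e-02]
 [ 0.0000e+00  0.0000e+00  0.0000e+00  1.0000e+00]] [[285.   0. 324.]
 [  0. 285. 201.]
 [  0.   0.   1.]]
gauge_grip 0.69 [167.2, 329.0] [457.76247567 315.71883771  17.66588973]
push_block 0.44 [232.0, 260.2] [346.5146166  231.78687689  42.87235298]
[  472     0   168   211 18224] [786. 355.  39.] [887. 490.  82.]
[ 402   23   71   66 3347] [592. 437.  84.] [629. 471.  87.]
[ 287  154   92   25 1400] [458. 315.  18.] [530. 339.  60.]
[    0   224   640   176 62076] [460. 318. 369.] [934. 333. 394.]
```

View pics/w1.png

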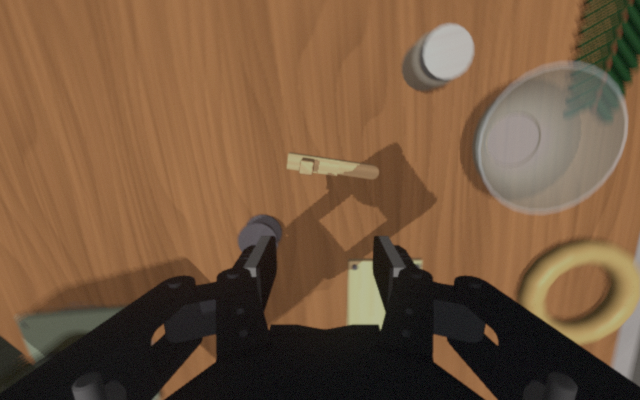

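The wrist picture shows the gauge: rounded tongue tip at pixel (172,377) and grip at (166,307). Next I go to the guide for a close look.

```bash
python3 - <<'E'
from h import *
w=np.load('w1.npz');P=w['P'][140:190,270:395].reshape(-1,3)
g=P[(P[:,2]>50)&(P[:,2]<64)];print('grip top',len(g),g.min(0),g.max(0),np.median(g,0))
b=P[(P[:,2]>14)&(P[:,2]<20)];r=cv2.minAreaRect(b[:,:2].astype(np.float32));print(r)
l=cv2.fitLine(b[:,:2].astype(np.float32),cv2.DIST_L2,0,.01,.01).ravel();print(l,np.degrees(np.arctan2(l[1],l[0])))
E
python3 -m creep '[[[5,-30,0,0,0,-0.06,40],[10,-65,0,0,0,-0.12,40],[15,-100,0,0,0,-0.18,30],[20,-135,0,0,0,-0.24,30],[25,-170,0,0,0,-0.30,30],[30,-205,0,0,0,-0.36,30],[30,-240,-20,0,0,-0.42,30],[30,-270,-40,0,0,-0.48,30],[30,-300,-60,0,0,-0.55,30],[30,-310,-60,0,0,-0.6,30]]]'
python3 - <<'E'
from h import *
im,d,P=cloud("wrist");save(im,'w2.png');np.savez('w2.npz',im=im,P=P)
for q in ["roller","lever_peg","fence"]:
  for r in regions_of(q,"wrist")[:2]:
    m=r["pixels"];print(q,r["p"],r["pixel"],np.nanmedian(P[m],0),m.sum())
E
```

```text
grip top 188 [418.44301639 311.83787309  50.51243049] [438.29167515 331.78845272  59.88045397] [428.86030541 322.51106539  57.30797899]
((464.47442626953125, 313.2851867675781), (22.849830627441406, 134.2814483642578), 76.64038848876953)
[ 9.7412294e-01 -2.2601886e-01  4.6720868e+02  3.1372647e+02] -13.062798
time: 3.22
ee_pos: [477.3, -2.1, 189.9]
tool_rot: [-1.575, -0.006, -2.264]
wrist_force: [0.0, 0.3, -0.1]
width: 25.8
roller 0.7 [174.1, 357.5] [511.93990001 -25.71186995  18.86537077] 1646
roller 0.22 [104.2, 365.7] [566.88368311  35.68660144  33.5947694 ] 4705
lever_peg 0.97 [169.2, 356.7] [512.30509431 -26.10399193  19.44505708] 1556
fence 0.77 [103.5, 364.7] [566.90178933  38.85521566  33.59636003] 4686
fence 0.25 [1.5, 90.8] [400.82544492 316.60987659   4.83821493] 74
```

View pics/w2.png

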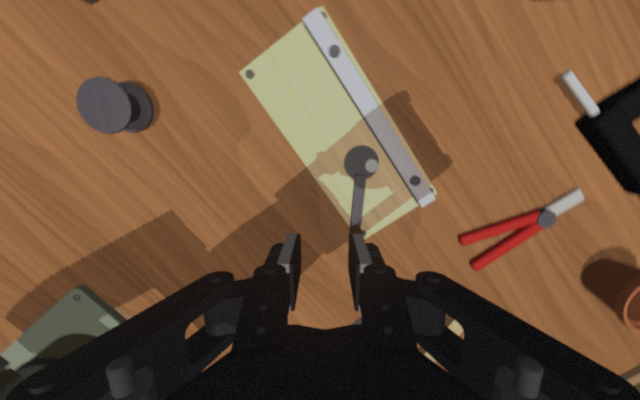

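The fence runs from (10,315) to (200,430). The hub disc is at (162,361), the roller at (166,371), and the lever runs down to the peg behind the right finger.

```bash
cat > g.py <<'E'
from h import *
def measure(P,im,lo=30.5,rect=None,gx=None):
    Q=P.reshape(-1,3)
    m=(Q[:,2]>30)&(Q[:,2]<38)&(Q[:,0]>500)&(Q[:,0]<610)&(Q[:,1]>-120)&(Q[:,1]<170)
    r=Q[m]
    # fence: PCA fit robust
    l=cv2.fitLine(r[:,:2].astype(np.float32),cv2.DIST_HUBER,0,.01,.01).ravel()
    for _ in range(3):
        gy=l[:2]*np.sign(l[1]);gx=np.array([gy[1],-gy[0]])
        s=(r[:,:2]-l[2:])@gx
        f=r[np.abs(s)<11];l=cv2.fitLine(f[:,:2].astype(np.float32),cv2.DIST_L2,0,.01,.01).ravel()
    c=l[2:]@gx; s=f[:,:2]@gx; y=f[:,:2]@gy
    face=c-10
    print('yaw',np.arctan2(-gy[0],gy[1]),'centre',c,'width pct',np.percentile(s,[1,3,50,97,99])-c,'y range',y.min(),y.max(),'z',np.median(f[:,2]))
    ax=r[((r[:,:2]@gx-c)<-14)&((r[:,:2]@gx-c)>-60)]
    if len(ax): print('roller top',len(ax),ax.mean(0),'x rel face',(ax[:,:2]@gx).mean()-face,'ext',ax[:,:2]@gx.T.min() if 0 else (np.ptp(ax[:,:2]@gx),np.ptp(ax[:,:2]@gy)))
    return gx,gy,c,face
if __name__=="__main__":
    import sys
    w=np.load(sys.argv[1]);P=w['P'];gx,gy,c,face=measure(P,w['im'])
    Q=P.reshape(-1,3);C=w['im'].reshape(-1,3).astype(int)
    dark=(C.max(1)<120)&(C.max(1)-C.min(1)<40)
    d=(Q[:,2]>16)&(Q[:,2]<28)&dark&(np.abs(Q[:,0]-525)<90)&(np.abs(Q[:,1]+20)<80)
    X=Q[d];print('lever/hub',len(X),X.mean(0))
    (cx,cy),rr=0*X[0,:2],0
    h=X[(X[:,:2]@gx-face)>-70];
    n=cv2.minEnclosingCircle(h[:,:2].astype(np.float32));print(n)
    np.save('lev.npy',X)
    pk=(Q[:,2]>60)&(Q[:,2]<88)&(np.abs(Q[:,0]-466)<30)&(np.abs(Q[:,1]+81)<30);print('peg',pk.sum(),np.median(Q[pk],0))
E
python3 g.py w2.npz
python3 - <<'E'
import cv2,numpy as np
im=cv2.imread('pics/w2.png')[110:240,300:450];cv2.imwrite('pics/w2c.png',cv2.resize(im,None,fx=5,fy=4.5,interpolation=cv2.INTER_CUBIC))
E
```

```text
yaw -0.07831498 centre 563.6335 width pct [-9.74095681 -9.50550467 -0.04238983  9.52956161  9.92644841] y range -59.91389338379407 190.0876065266823 z 33.70712614967363
roller top 140 [531.25423685 -22.51436419  32.5555386 ] x rel face -22.246157534552253 ext (np.float64(15.391001451388888), np.float64(15.39303733790934))
lever/hub 728 [502.85501491 -44.92497556  20.97935883]
((541.307861328125, -19.561676025390625), 80.22860717773438)
peg 2 [472.27835469 -78.97236523  68.13535855]
```

View pics/w2c.png

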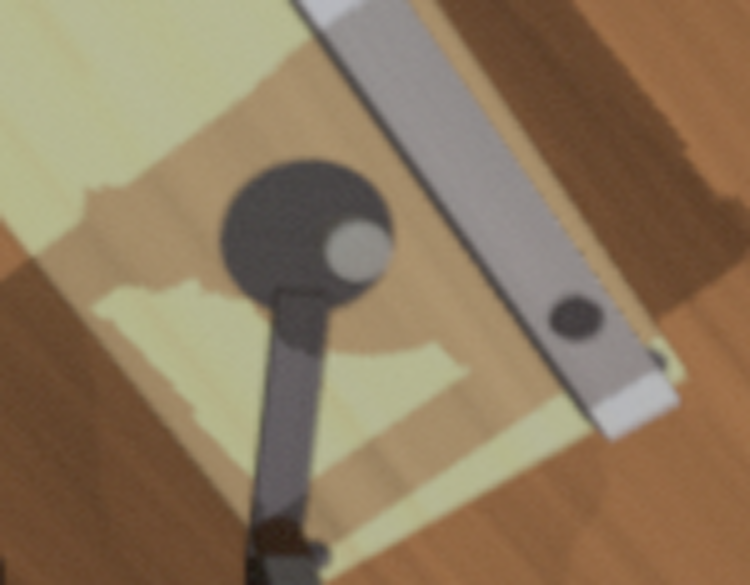

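Run:
```python
from h import *
X=np.load('lev.npy');yaw=-.0783
gx=np.array([np.cos(yaw),np.sin(yaw)]);gy=np.array([-np.sin(yaw),np.cos(yaw)])
rol=np.array([531.25,-22.5]);face=563.63-10
w=np.load('w2.npz');P=w['P'];C=w['im'].astype(int)
# lever bar: crop px region rows 178-222, cols 345-368
p=P[180:215,345:372].reshape(-1,3);c=C[180:215,345:372].reshape(-1,3)
k=(p[:,2]>18.5)&(p[:,2]<24);L=p[k]
l=cv2.fitLine(L[:,:2].astype(np.float32),cv2.DIST_HUBER,0,.01,.01).ravel();d=l[:2]*-np.sign(l[1])
print(len(L),d,L.min(0),L.max(0))
th=np.arctan2(-(d@gx),d@gy);print('theta',th)
r=np.array([-d[1],d[0]]);ax=rol-10*r;print('axis',ax,'dist of axis from lever line',(ax-l[2:])@r)
F=face-ax@gx;print('F',F)
p0=ax+85*d;print('peg now',p0)
for gap in (20.8,21.2,21.6):
    t=np.arccos((gap-F+8)/10);q=ax+85*(-np.sin(t)*gx+np.cos(t)*gy);print(gap,t,q,q-p0)
for t in np.linspace(th,t,7):
    q=ax+85*(-np.sin(t)*gx+np.cos(t)*gy);print(round(t,3),np.round(q,1),'yaw',round(yaw+t-np.pi/2-np.pi,3),'shift',np.round(q-[477.3,-2.1],1))
```

```text
392 [-0.69393533 -0.7200373 ] [473.63835277 -66.96623299  18.50904237] [514.5606327  -26.69996597  22.57067478]
theta 2.452952402460956
axis [524.0496273  -15.56064653] dist of axis from lever line -0.43766881716388184
F 29.96884340124302
peg now [465.0651226  -76.76381731]
20.8 1.6879484612229945 [439.11377249 -18.86224719] [-25.95135011  57.90157012]
21.2 1.647756615594124 [439.04970358 -15.44677112] [-26.01541902  61.31704619]
21.6 1.6076890352880673 [439.12248585 -12.04203244] [-25.94263675  64.72178487]
2.453 [465.1 -76.8] yaw -2.338 shift [-12.2 -74.7]
2.312 [457.1 -67.9] yaw -2.479 shift [-20.2 -65.8]
2.171 [450.4 -58. ] yaw -2.619 shift [-26.9 -55.9]
2.03 [445.2 -47.2] yaw -2.76 shift [-32.1 -45.1]
1.889 [441.5 -35.8] yaw -2.901 shift [-35.8 -33.7]
1.749 [439.5 -24. ] yaw -3.042 shift [-37.8 -21.9]
1.608 [439.1 -12. ] yaw -3.183 shift [-38.2  -9.9]
```

```bash
python3 -c "
from h import *
s=arm.read_state();print(s['time'],s['ee_pos'],s['tool_rot'])"
python3 -m creep '[[[-7,-30,0,0,0,-0.04,42],[-14,-60,0,0,0,-0.07,42],[-14,-78,0,0,0,-0.07,42],[-14,-78,-20,0,0,-0.07,42],[-14,-78,-40,0,0,-0.07,42],[-14,-78,-60,0,0,-0.07,42],[-14,-78,-70,0,0,-0.07,42],[-14,-78,-80,0,0,-0.07,42],[-14,-78,-80,0,0,-0.07,42],[-14,-78,-80,0,0,-0.07,42]]]' 30
python3 - <<'E'
from h import *
s=arm.read_state();print(s['time'],s['ee_pos'],s['tool_rot'])
im,d,P=cloud("wrist");save(im,'w3.png')
E
```

```text
3.4167 [480.6698929    1.36805176 193.97589544] [-1.57013571e+00  1.20807561e-03 -2.25904276e+00]
time: 4.25
ee_pos: [466.8, -76.1, 113.9]
tool_rot: [-1.57, 0.0, -2.329]
wrist_force: [-0.0, 0.4, -0.2]
width: 36.2
4.25 [466.81072526 -76.12655021 113.88318096] [-1.57033512e+00  4.92625848e-04 -2.32860533e+00]
```

View pics/w3.png

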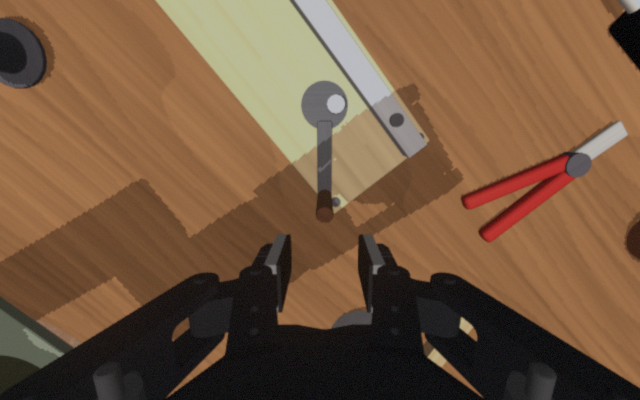

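The peg's top is at (200,325), centred between the fingers in the jaw direction. I check its position by depth.

Run:
```python
from h import *
im,d,P=cloud("wrist");p=P[180:225,310:340].reshape(-1,3)
t=p[p[:,2]>80];print(len(t),t.mean(0),t.min(0),t.max(0));b=p[(p[:,2]>30)];print(b.mean(0),b.min(0),b.max(0));print(arm.read_state()['ee_pos'])
```

```text
249 [466.01280115 -77.04922656  84.10340196] [458.60945845 -84.54413054  80.15040186] [472.33654157 -70.72170551  86.31940887]
[467.46808142 -75.49407144  71.86184464] [458.60945845 -84.54413054  30.20667709] [472.42352457 -70.56125484  86.31940887]
[467.28516597 -76.65125602 114.53739043]
```

```bash
python3 -m creep '[[[0,0,-20,0,0,0,42],[0,0,-40,0,0,0,42],[0,0,-60,0,0,0,42],[0,0,-73,0,0,0,42],[0,0,-73,0,0,0,35],[0,0,-73,0,0,0,28],[0,0,-73,0,0,0,22],[0,0,-73,0,0,0,22],[0,0,-73,0,0,0,22],[0,0,-73,0,0,0,22]]]' 30
python3 -m creep '[[[-4,4,0,0,0,-0.07,22],[-8,9,0,0,0,-0.14,22],[-12,14,0,0,0,-0.21,22],[-15,19,0,0,0,-0.28,22],[-18,24,0,0,0,-0.35,22],[-20,30,0,0,0,-0.42,22],[-23,37,0,0,0,-0.5,22],[-24,42,0,0,0,-0.56,22],[-25,48,0,0,0,-0.63,22],[-25,48,0,0,0,-0.63,22]]]'
python3 - <<'E'
from h import *
im,d,P=cloud("wrist");save(im,'w4.png');np.savez('w4.npz',im=im,P=P)
import g; g.measure(P,im)
s=arm.read_state();print(s['ee_pos'],s['wrist_force'])
E
```

```text
time: 5.18
ee_pos: [466.8, -77.3, 41.2]
tool_rot: [-1.569, 0.001, -2.332]
wrist_force: [0.6, 0.5, 0.6]
width: 18.8
time: 6.02
ee_pos: [441.1, -29.5, 41.0]
tool_rot: [-1.569, 0.0, -2.962]
wrist_force: [-0.7, -2.3, 1.6]
width: 19.0
yaw -0.037619904 centre 561.91516 width pct [-10.10948837  -9.15004169  -0.37091063   9.63047619  10.37883652] y range -82.65829521697925 90.00576433045124 z 33.56786461513384
roller top 527 [525.49129401 -25.41168226  32.5175924 ] x rel face -25.839927736546542 ext (np.float64(15.542960428673496), np.float64(15.266472108960576))
[441.24059418 -29.4802997   40.91722394] [-0.81621414 -2.39016962  1.23433054]
```

View pics/w4.png

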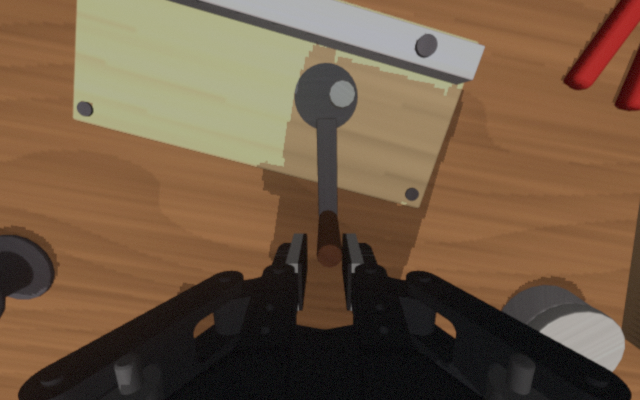

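The lever has turned; the roller is at (94,342), but the fence is cut off at the picture's top. I use the known guide direction for the gap.

```bash
cat > gap.py <<'E'
from h import *
yaw=-.0783
gx=np.array([np.cos(yaw),np.sin(yaw)]);gy=np.array([-np.sin(yaw),np.cos(yaw)])
def gap(P):
    Q=P.reshape(-1,3);Q=Q[(Q[:,2]>30)&(Q[:,2]<37)&(np.abs(Q[:,0]-545)<60)&(np.abs(Q[:,1])<90)]
    s=Q[:,:2]@gx;y=Q[:,:2]@gy
    e=[]
    F=s>545.5
    for y0 in range(-70,80,8):
        k=F&(y>=y0)&(y<y0+8)
        if k.sum()>20: e.append((y0+4,np.sort(s[k])[1],k.sum()))
    e=np.array(e);l=np.polyfit(e[:,0],e[:,1],1);print(np.round(e[:,1],1),'slope',l[0])
    r=Q[(s<545)&(s>515)];rs=r[:,:2].mean(0)
    f=np.median(e[:,1])-.4 if abs(l[0])>.05 else np.polyval(l,rs@gy)-.4
    print('roller',rs,len(r),'ext',np.ptp(r[:,:2]@gx),'face',f,'x rel face',rs@gx-f)
if __name__=="__main__":
    import sys
    for n in sys.argv[1:]: gap(np.load(n)['P'])
E
python3 gap.py w2.npz w4.npz
```

```text
[553.8 554.  553.9 554.  554.  553.9 554.  553.9 554.  554.  554.  554.
 553.9 554.  553.9 554. ] slope 0.0006135265985221687
roller [531.25423685 -22.51436419] 140 ext 15.390970809194073 face 553.5526396070763 x rel face -22.16502760888693
[553.3 553.4 553.3 553.4 553.2 553.4 553.4 553.3 553.3 553.3 553.2 553.6
 553.3 553.3 553.4 553.2] slope -0.00023696713734562647
roller [525.49129401 -25.41168226] 527 ext 15.533212061965514 face 552.9290461192223 x rel face -27.06009172900724
```

```bash
python3 -m creep '[[[-1,4,0,0,0,-0.05,22],[-1,8,0,0,0,-0.1,22],[-2,12,0,0,0,-0.15,22],[-2,15,0,0,0,-0.18,22],[-2,18,0,0,0,-0.2,22],[-2,18,0,0,0,-0.2,22],[-2,18,0,0,0,-0.2,22],[-2,18,0,0,0,-0.2,22],[-2,18,0,0,0,-0.2,22],[-2,18,0,0,0,-0.2,22]]]'
python3 - <<'E'
from gap import *
im,d,P=cloud("wrist");np.savez('w5.npz',im=im,P=P);gap(P)
E
```

```text
time: 6.9
ee_pos: [440.0, -11.6, 40.8]
tool_rot: [-1.57, 0.002, 3.122]
wrist_force: [0.6, -4.5, 3.7]
width: 19.0
[553.4 553.5 553.2 553.4 553.4 553.3 553.5 553.3 553.2 553.4 553.4 553.4
 553.4 553.4 553.2 553.3] slope -0.00037613199464274716
roller [523.4073428  -25.56809027] 531 ext 15.405211394023581 face 552.954709247182 x rel face -29.15108686084386
```

```bash
python3 -m creep '[[[0,-1,0,0,0,0,42],[0,-1,0,0,0,0,42],[0,-1,10,0,0,0,42],[0,-1,40,0,0,0,42],[0,-1,80,0,0,0,42],[0,20,120,0,0,0.12,50],[0,55,130,0,0,0.24,60],[-2,90,130,0,0,0.36,60],[-3,125,130,0,0,0.48,60],[-4,160,130,0,0,0.6,60]]]'
python3 -m creep '[[[-1,35,0,0,0,0.12,60],[-3,70,0,0,0,0.24,60],[-4,105,0,0,0,0.36,60],[-5,140,0,0,0,0.48,60],[-7,165,0,0,0,0.6,60],[-7,173,-20,0,0,0.7,60],[-7,173,-40,0,0,0.76,60],[-7,173,-55,0,0,0.76,60],[-7,173,-55,0,0,0.76,60],[-7,173,-55,0,0,0.76,60]]]'
python3 - <<'E'
from h import *
im,d,P=cloud("wrist");np.savez('w6.npz',im=im,P=P)
s=arm.read_state();print(s['ee_pos'],s['tool_rot'])
Q=P.reshape(-1,3);Q=Q[(np.abs(Q[:,0]-465)<90)&(np.abs(Q[:,1]-315)<60)]
g=Q[(Q[:,2]>50)&(Q[:,2]<64)];print('grip',len(g),g.min(0),g.max(0))
b=Q[(Q[:,2]>14)&(Q[:,2]<20)];r=cv2.minAreaRect(b[:,:2].astype(np.float32));print(r)
E
```

```text
time: 7.78
ee_pos: [434.0, 150.7, 170.4]
tool_rot: [-1.572, -0.0, -2.556]
wrist_force: [0.6, -1.0, 0.4]
width: 50.9
time: 8.62
ee_pos: [427.1, 321.6, 114.5]
tool_rot: [-1.573, -0.002, -1.802]
wrist_force: [0.2, -1.4, 0.2]
width: 51.0
[427.94002175 321.93943648 115.56953121] [-1.57155286e+00 -9.30685318e-05 -1.80209473e+00]
grip 424 [418.35270656 312.49740202  50.4593549 ] [438.56756258 332.3463799   59.25143139]
((464.8548583984375, 313.67559814453125), (22.49308967590332, 134.48748779296875), 76.66952514648438)
```

```bash
python3 -m creep '[[[0,0,-20,0,0,0,60],[0,0,-40,0,0,0,60],[0,0,-60,0,0,0,60],[0,0,-80,0,0,0,60],[0,0,-90,0,0,0,60],[0,0,-90,0,0,0,60],[0,0,-90,0,0,0,15],[0,0,-90,0,0,0,5],[0,0,-90,0,0,0,5],[0,0,-90,0,0,0,5]]]' 40
python3 -m creep '[[[0,0,0,0,0,0,5],[0,0,0,0,0,0,5],[0,0,10,0,0,0,5],[0,0,30,0,0,0,5],[0,0,60,0,0,0,5],[0,0,90,0,0,0,5],[0,0,90,0,0,0,5],[0,0,90,0,0,0,5],[0,0,90,0,0,0,5],[0,0,90,0,0,0,5]]]'
python3 - <<'E'
from h import *
s=arm.read_state();print(s['ee_pos'],s['tool_rot'],s['width'])
im,d,P=cloud("wrist");np.savez('w7.npz',im=im,P=P);save(im,'w7.png')
E
```

```text
time: 9.5
ee_pos: [428.9, 322.3, 26.6]
tool_rot: [-1.569, 0.002, -1.802]
wrist_force: [-0.4, 0.4, 0.1]
width: 4.6
time: 10.33
ee_pos: [427.4, 321.2, 114.5]
tool_rot: [-1.572, -0.002, -1.802]
wrist_force: [-0.3, 0.1, -0.2]
width: 4.2
[427.377096   321.21960093 114.52218517] [-1.57224198e+00 -1.77141453e-03 -1.80174200e+00] 4.24493364942906
```

View pics/w7.png

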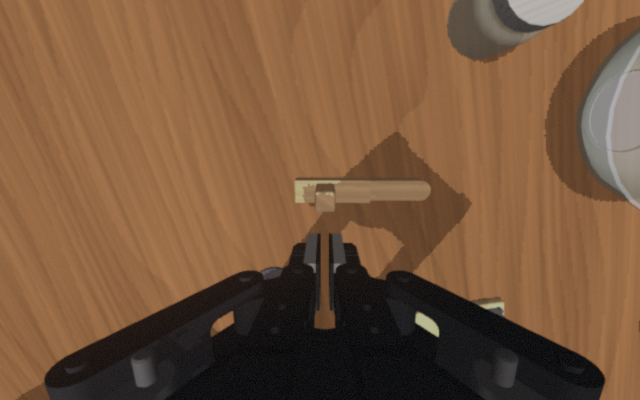

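The fingers shut to 4 mm on nothing, and the gauge still lies there with its grip at (200,325). I check whether it shifted.

Run:
```python
from h import *
im,d,P=cloud("wrist")
s=arm.read_state();print(s['ee_pos'],s['tool_rot'],s['width'])
for n,P in (('w6',np.load('w6.npz')['P']),('now',P)):
    Q=P.reshape(-1,3);Q=Q[(np.abs(Q[:,0]-465)<90)&(np.abs(Q[:,1]-315)<60)]
    g=Q[(Q[:,2]>54)&(Q[:,2]<64)];print('grip',len(g),g.min(0),g.max(0),g.mean(0))
    b=Q[(Q[:,2]>14)&(Q[:,2]<20)];r=cv2.minAreaRect(b[:,:2].astype(np.float32));print(r)
K,R,o=cam2w("wrist",s);print(o,R.round(2))
T=np.array(eyes.get_calibration("wrist")["tool_from_camera"])
for y in (0,-19):
    c=np.linalg.inv(T)@[0,y,0,1];print('tool pt px',(K@c[:3]/c[2])[:2])
eyes.camera("side");im,d=eyes.camera("scene");save(im,'s2.png')
```

```text
[427.47291011 321.28318433 114.3013275 ] [-1.57241158 -0.00196882 -1.80173935] 4.335366833515692
grip 406 [418.35270656 312.49740202  54.1869887 ] [438.56756258 332.13869923  59.25143139] [428.50225474 322.78425689  57.33942671]
((464.8548583984375, 313.67559814453125), (22.49308967590332, 134.48748779296875), 76.66952514648438)
grip 418 [417.91943475 312.21563615  54.36682634] [438.29583942 332.45264815  59.37520387] [428.31351731 322.53400193  57.33669115]
((464.6105041503906, 313.4700927734375), (22.668704986572266, 134.77490234375), 76.63742065429688)
[442.70942117 385.00390763 294.20736213] [[ 0.97 -0.22 -0.06]
 [-0.23 -0.94 -0.25]
 [-0.    0.26 -0.97]]
tool pt px [324.19315618 225.901526  ]
tool pt px [324.20015529 236.64452171]
```

```bash
python3 -m creep '[[[0,0,0,0,0,0,60],[0,0,0,0,0,0,60],[0,0,-20,0,0,0,60],[0,0,-40,0,0,0,60],[0,0,-60,0,0,0,60],[0,0,-80,0,0,0,60],[0,0,-88,0,0,0,60],[0,0,-90,0,0,0,60],[0,0,-90,0,0,0,60],[0,0,-90,0,0,0,60]]]' 40
python3 - <<'E'
from h import *
a,_=eyes.camera("scene");b,_=eyes.camera("side");c,_,P=cloud("wrist")
im=np.zeros((600,800,3),np.uint8)
im[:300,:400]=cv2.resize(a[100:220,260:420],(400,300),interpolation=2);im[:300,400:]=cv2.resize(b[110:260,150:350],(400,300),interpolation=2)
im[300:,:400]=cv2.resize(c[150:375,175:475],(400,300))
save(im,'close.png');print(arm.read_state()['ee_pos'],arm.read_state()['width'])
E
```

```text
time: 11.37
ee_pos: [428.9, 322.3, 26.3]
tool_rot: [-1.57, 0.001, -1.802]
wrist_force: [0.1, -0.1, -0.8]
width: 51.3
[428.91285684 322.29618239  26.5637196 ] 51.6323399902621
```

View pics/close.png

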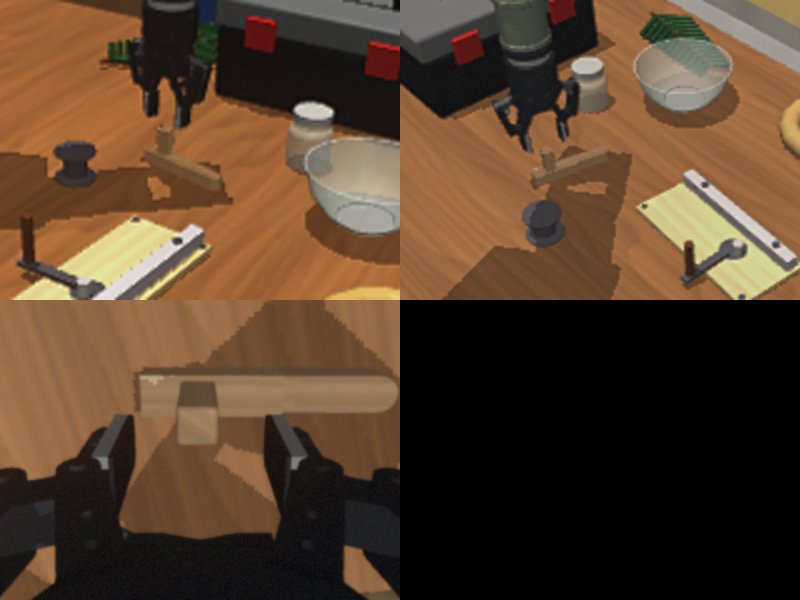

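The fingers appear above the grip in both outside views, although the state says z is 26. I measure the finger positions by depth from all cameras.

Run:
```python
from h import *
s=arm.read_state();print(s['ee_pos'],s['q'])
Rt=Ro.from_euler('xyz',s["tool_rot"]).as_matrix();p0=s['ee_pos']
for n in ("scene","side","wrist"):
    im,d,P=cloud(n);Q=(P.reshape(-1,3)-p0)@Rt;C=im.reshape(-1,3).astype(int)
    W=P.reshape(-1,3)
    dark=(C.max(1)<90)&(C.max(1)-C.min(1)<25)
    k=dark&(np.abs(Q[:,0])<60)&(np.abs(Q[:,2])<75)&(W[:,2]>15)&(Q[:,1]>-160)
    X=Q[k];print(n,k.sum(),'tool y max pct',np.percentile(X[:,1],[50,90,97,99.5]))
    t=X[X[:,1]>np.percentile(X[:,1],93)];print(' tips tool xyz',t.min(0).round(),t.max(0).round(),t.mean(0).round())
    g=W[(np.abs(W[:,0]-428)<14)&(np.abs(W[:,1]-322)<14)&(W[:,2]>25)&(W[:,2]<65)&~dark]
    if len(g):print(' grip',len(g),g.min(0).round(),g.max(0).round())
```

```text
[428.91285684 322.29618239  26.5637196 ] [ 6.23027597e-01  4.21722674e-01  1.88119809e+00 -1.03778684e-04
  8.36310549e-01  8.54082473e-01]
scene 614 tool y max pct [-121.60647862  -71.59449679  -56.26281713  -50.25116437]
 tips tool xyz [ -7. -64. -32.] [ 15. -45.  40.] [  4. -56.   5.]
 grip 61 [417. 308.  25.] [439. 329.  60.]
side 612 tool y max pct [-124.28228394  -77.20679515  -57.03961604  -49.31572325]
 tips tool xyz [ -8. -68. -38.] [ 15. -45.  38.] [  8. -58.   3.]
 grip 68 [417. 308.  25.] [438. 332.  61.]
wrist 52194 tool y max pct [-118.79203126  -92.538075    -66.04485282  -49.27984081]
 tips tool xyz [-14. -87. -52.] [ 11. -40.  53.] [ -6. -68.   1.]
 grip 1393 [418. 312.  25.] [439. 333.  60.]
```

All three cameras agree that the real fingertips are about 45 mm above the reported TCP. The documented tool length evidently doesn't match, so I go 40 mm lower and grip.

```bash
python3 -m creep '[[[0,0,-10,0,0,0,60],[0,0,-20,0,0,0,60],[0,0,-30,0,0,0,60],[0,0,-38,0,0,0,60],[0,0,-38,0,0,0,60],[0,0,-38,0,0,0,5],[0,0,-38,0,0,0,5],[0,0,-38,0,0,0,5],[0,0,-38,0,0,0,5],[0,0,-38,0,0,0,5]]]' 40
python3 - <<'E'
from h import *
s=arm.read_state();print(s['ee_pos'],s['width'],s['wrist_force'])
Rt=Ro.from_euler('xyz',s["tool_rot"]).as_matrix();p0=s['ee_pos']
for n in ("scene","side"):
    im,d,P=cloud(n);W=P.reshape(-1,3);Q=(W-p0)@Rt;C=im.reshape(-1,3).astype(int)
    dark=(C.max(1)<90)&(C.max(1)-C.min(1)<25)
    k=dark&(np.abs(Q[:,0])<40)&(np.abs(Q[:,2])<55)&(W[:,2]>15)&(Q[:,1]>-160)
    print(n,np.percentile(W[k][:,2],[0.5,2,5]))
E
```

```text
time: 12.5
ee_pos: [428.4, 321.9, -12.2]
tool_rot: [-1.57, 0.001, -1.802]
wrist_force: [0.7, 0.4, 0.4]
width: 17.6
[428.39332465 321.93225829 -12.22817591] 17.63695843432401 [0.70147719 0.3802393  0.38810657]
scene [32.48226638 37.86069309 45.46742483]
side [34.46216591 37.76961841 47.03650543]
```

```bash
python3 -m creep '[[[0,0,20,0,0,0,5],[0,0,45,0,0,0,5],[0,0,60,0,0,-0.1,5],[12,-22,60,0,0,-0.22,5],[27,-46,60,0,0,-0.34,5],[42,-72,60,0,0,-0.46,5],[57,-98,60,0,0,-0.58,5],[72,-124,60,0,0,-0.7,5],[87,-150,60,0,0,-0.82,5],[102,-176,60,0,0,-0.94,5]]]'
python3 -m creep '[[[10,-15,0,0,0,-0.12,5],[16,-26,0,0,0,-0.24,5],[20,-32,0,0,0,-0.36,5],[20,-33,0,0,0,-0.45,5],[20,-33,-12,0,0,-0.478,5],[20,-33,-25,0,0,-0.478,5],[20,-33,-25,0,0,-0.478,5],[20,-33,-25,0,0,-0.478,5],[20,-33,-25,0,0,-0.478,5],[20,-33,-25,0,0,-0.478,5]]]'
cat > gg.py <<'E'
from gap import *
from h import *
def gauge(P,ax=(523.3,-15.5),face=553.2):
    Q=P.reshape(-1,3);s=Q[:,:2]@gx-face;y=(Q[:,:2]-ax)@gy
    return s,y,Q[:,2]
E
python3 - <<'E'
from gg import *
st=arm.read_state();print(st['ee_pos'],st['width'],st['tool_rot'])
im,d,P=cloud("wrist");save(im,'w8.png');np.savez('w8.npz',im=im,P=P)
s,y,z=gauge(P)
k=(s>-30)&(s<5)&(y>0)&(y<100)&(z>36)&(z<60);k&=(s<3)
for y0 in range(5,100,8):
    q=k&(y>y0)&(y<=y0+8)
    if q.sum()>10:print(y0,q.sum(),np.percentile(s[q],[1,50,99]).round(1),np.median(z[q]).round(1))
E
```

```text
time: 13.43
ee_pos: [530.5, 144.4, 47.4]
tool_rot: [-1.571, -0.0, -2.748]
wrist_force: [0.2, 0.5, -1.4]
width: 17.6
time: 14.27
ee_pos: [550.7, 113.0, 23.2]
tool_rot: [-1.571, 0.001, 3.064]
wrist_force: [-0.1, 0.0, -2.1]
width: 17.3
[550.74022905 112.95947052  23.16735386] 17.34124646161623 [-1.57106119e+00  1.34501517e-03  3.06358594e+00]
21 120 [-18.7 -11.7  -4.7] 52.8
29 513 [-21.6 -10.6  -1.7] 52.8
37 583 [-21.8  -8.7  -1.5] 52.7
45 601 [-21.8  -9.2  -1.4] 52.6
53 593 [-21.8  -9.   -1.5] 52.6
61 598 [-21.9  -9.2  -1.5] 52.7
69 590 [-21.8  -8.9  -1.5] 52.7
77 600 [-21.9  -8.9  -1.5] 52.7
85 631 [-23.9 -10.1  -1.5] 52.7
93 555 [-23.7 -10.   -1.4] 52.7
```

View pics/w8.png

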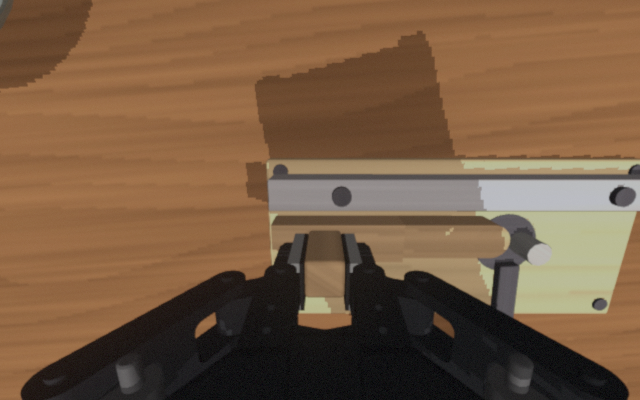

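The gauge's straight side runs parallel to the fence, 1.5 mm off it, with the tongue tip at (240,505) short of the roller at (250,540). I lower it and set it against the fence.

```bash
python3 -m creep '[[[0,0,-8,0,0,0,5],[0,0,-16,0,0,0,5],[0,0,-21,0,0,0,5],[0,0,-23,0,0,0,5],[0.8,0,-23,0,0,0,5],[1.4,0,-23,0,0,0,5],[1.6,0,-23,0,0,0,5],[1.6,0,-23,0,0,0,5],[1.6,0,-23,0,0,0,5],[1.6,0,-23,0,0,0,5]]]'
python3 - <<'E'
from gg import *
st=arm.read_state();print(st['ee_pos'],st['width'],st['wrist_force'],st['torque'])
im,d,P=cloud("wrist");np.savez('w9.npz',im=im,P=P);gap(P)
s,y,z=gauge(P)
k=(s>-26)&(s<6)&(y>0)&(y<100)&(z>25)&(z<32)
for y0 in range(5,100,16):
    q=k&(y>y0)&(y<=y0+16)
    if q.sum()>10:print(y0,q.sum(),np.percentile(s[q],[1,50,99]).round(1),np.median(z[q]).round(1))
print('nose y',y[k].min())
E
```

```text
time: 15.15
ee_pos: [549.9, 112.8, -0.2]
tool_rot: [-1.57, -0.004, 3.063]
wrist_force: [-4.4, 1.0, 8.5]
width: 17.5
[ 5.49882649e+02  1.12785359e+02 -2.20219143e-01] 17.533078479646033 [-4.40992976  0.96119768  8.51737841] [0.04429733 0.90863704 0.03435271]
[554.2 554.3 554.2 554.2 554.3 554.2 553.3 553.4 546.2 545.7 546.  545.9] slope -0.11788726946148592
roller [534.69379532  17.21444388] 1400 ext 28.841576445300348 face 553.3524086764131 x rel face -21.64336461720984
21 611 [-22. -12.  -0.] 29.5
37 1006 [-22.6 -11.6  -2.2] 29.5
53 1011 [-22.5 -11.6  -2.2] 29.5
69 1017 [-22.7 -11.7  -2.2] 29.5
85 1054 [-25.1 -12.8  -2.4] 29.6
nose y 11.28712225826548
```

```bash
python3 -m creep '[[[0,0,0.5,0,0,0,5],[0,0,0.8,0,0,0,5],[0.5,0,0.8,0,0,0,5],[1,0,0.8,0,0,0,5],[1,0,0.8,0,0,0,5],[1,0,0.8,0,0,0,5],[1,0,0.8,0,0,0,5],[1,0,0.8,0,0,0,5],[1,0,0.8,0,0,0,5],[1,0,0.8,0,0,0,5]]]'
cat > chk.py <<'E'
from gg import *
st=arm.read_state();print(st['time'],st['ee_pos'].round(1),st['tool_rot'].round(3),st['width'].round(1),st['wrist_force'].round(1),st['torque'].round(2))
im,d,P=cloud("wrist");save(im,'last.png');s,y,z=gauge(P)
f=(s>-2.5)&(s<15)&(z>31.5)&(z<36)&(y>-60)&(y<100)
print('face s',[np.sort(s[f&(y>a)&(y<a+20)])[3].round(1) for a in range(-40,100,20) if (f&(y>a)&(y<a+20)).sum()>50])
k=(s>-27)&(s<6)&(y>-90)&(y<100)&(z>25)&(z<31)
for y0 in range(-80,100,12):
    q=k&(y>y0)&(y<=y0+12)
    if q.sum()>60:print(y0,q.sum(),np.percentile(s[q],[1,50,99]).round(1),np.median(z[q]).round(1))
r=(s>-40)&(s<-22)&(y>-25)&(y<5)&(z>31)&(z<35)
print('roller',r.sum(),s[r].mean(),y[r].mean(),'ext',np.ptp(s[r]) if r.any() else 0)
E
python3 chk.py
```

```text
time: 16.03
ee_pos: [552.8, 112.8, 0.2]
tool_rot: [-1.571, 0.0, 3.063]
wrist_force: [-0.5, -0.7, -1.4]
width: 17.1Traceback (most recent call last):
  File "chk.py", line 2, in <module>
    st=arm.read_state();print(st['time'],st['ee_pos'].round(1),st['tool_rot'].round(3),st['width'].round(1),st['wrist_force'].round(1),st['torque'].round(2))
                                                                                       ^^^^^^^^^^^^^^^^^
AttributeError: 'float' object has no attribute 'round'
```

```bash
sed -i "s/st\['width'\].round(1)/round(st['width'],1)/" chk.py; python3 chk.py
```

```text
16.0333 [5.528e+02 1.128e+02 2.000e-01] [-1.571  0.     3.063] 17.1 [-0.5 -0.7 -1.4] [ 0.05 -0.04  0.01]
face s [np.float64(0.7), np.float64(0.8), np.float64(0.7), np.float64(0.7), np.float64(0.8), np.float64(0.6), np.float64(0.7)]
-8 121 [-26.8 -24.1 -21.3] 27.9
16 77 [-16.1  -9.6  -3.7] 29.6
28 615 [-19.6  -9.8  -0.7] 29.9
40 648 [-19.7 -10.1  -0.7] 29.9
52 646 [-19.8  -9.9  -0.8] 29.9
64 646 [-19.9 -10.1  -0.7] 29.9
76 655 [-21.1 -10.2  -0.8] 29.9
88 704 [-21.8 -11.   -0.7] 29.9
roller 548 -29.147779908997357 -9.394990812070027 ext 15.449467415154118
```

```bash
python3 -m creep '[[[0.7,0,0,0,0,0,5],[0.4,-4,0,0,0,0,5],[0,-10,0,0,0,0,5],[-0.9,-20,0,0,0,0,5],[-1.7,-30,0,0,0,0,5],[-2.4,-40,0,0,0,0,5],[-3.2,-50,0,0,0,0,5],[-4,-60,0,0,0,0,5],[-4.8,-70,0,0,0,0,5],[-5.2,-75,0,0,0,0,5]]]'; python3 chk.py
```

```text
time: 16.92
ee_pos: [546.9, 36.2, 0.1]
tool_rot: [-1.57, -0.001, 3.062]
wrist_force: [-3.3, 1.8, -0.9]
width: 17.4
16.9167 [5.469e+02 3.620e+01 1.000e-01] [-1.570e+00 -1.000e-03  3.062e+00] 17.4 [-3.3  1.8 -0.9] [0.48 0.56 0.03]
face s [np.float64(0.8), np.float64(1.0), np.float64(0.9), np.float64(0.9), np.float64(-2.2), np.float64(-2.2), np.float64(0.7)]
-56 307 [-18.5  -9.5  -1.1] 29.7
-44 637 [-19.2  -9.8  -0.7] 29.8
-32 641 [-19.2  -9.8  -0.7] 29.8
-20 691 [-22.6 -10.6  -0.6] 29.8
-8 710 [-26.1 -10.7  -0.5] 29.8
4 700 [-21.6 -10.4  -0.7] 29.8
16 662 [-21.5 -10.1  -0.6] 29.9
28 273 [-10.7  -4.4  -0.5] 29.8
40 112 [-4.4 -1.9 -0.3] 29.8
52 93 [-4.4 -1.7 -0.3] 29.9
64 226 [-9.7 -3.6 -0.4] 29.8
76 312 [-20.9  -7.5  -0.6] 29.8
roller 278 -26.231349534432802 -11.029020029080462 ext 11.02095383192443
```

```bash
python3 -m creep '[[[-0.2,-3,0,0,0,0,5],[-0.5,-6,0,0,0,0,5],[-0.6,-8,0,0,0,0,5],[-0.7,-9,0,0,0,0,5],[-0.8,-10,0,0,0,0,5],[-0.9,-11,0,0,0,0,5],[-0.9,-12,0,0,0,0,5],[-0.9,-12,0,0,0,0,5],[-0.9,-12,0,0,0,0,5],[-0.9,-12,0,0,0,0,5]]]'; python3 chk.py
```

```text
time: 17.8
ee_pos: [546.1, 26.1, 0.1]
tool_rot: [-1.571, -0.001, 3.064]
wrist_force: [-3.6, 2.1, -1.0]
width: 17.6
17.8 [5.461e+02 2.610e+01 1.000e-01] [-1.571e+00 -1.000e-03  3.064e+00] 17.6 [-3.6  2.1 -1. ] [ 0.58  0.78 -0.05]
face s [np.float64(0.3), np.float64(0.1), np.float64(0.2), np.float64(-2.2), np.float64(-2.4), np.float64(1.0), np.float64(0.8)]
-68 208 [-18.1  -9.4  -1.6] 29.6
-56 648 [-19.5 -10.2  -1.2] 29.7
-44 641 [-19.8 -10.2  -1.1] 29.7
-32 642 [-19.7 -10.1  -1.1] 29.8
-20 674 [-22.5 -10.8  -1.1] 29.7
-8 758 [-26.2 -11.8  -1.2] 29.7
4 709 [-22.  -11.2  -1.2] 29.8
16 311 [-13.4  -5.5  -0.8] 29.7
28 117 [-4.5 -2.1 -0.4] 29.8
40 88 [-2.9 -1.6 -0.3] 29.8
52 196 [-9.7 -3.2 -0.4] 29.9
64 364 [-20.5  -7.2  -0.6] 29.8
roller 168 -24.713160024318324 -9.235526285404395 ext 9.64251180204667
```

View pics/last.png

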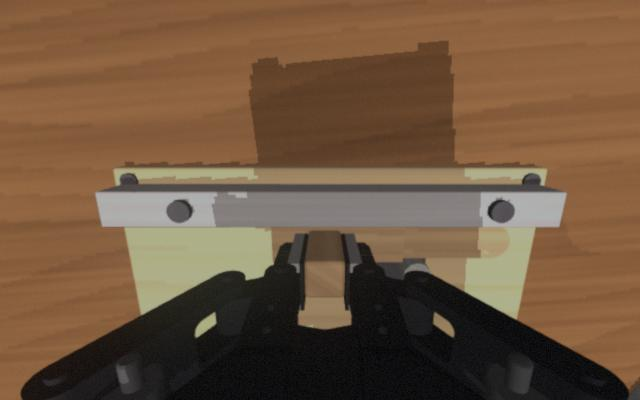

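```bash
python3 -m creep '[[[0,-1,0,0,0,0,5],[-0.1,-2,0,0,0,0,5],[-0.2,-3,0,0,0,0,5],[-0.2,-3.5,0,0,0,0,5],[-0.3,-4,0,0,0,0,5],[-0.3,-4.5,0,0,0,0,5],[-0.3,-4.5,0,0,0,0,5],[-0.3,-4.5,0,0,0,0,5],[-0.3,-4.5,0,0,0,0,5],[-0.3,-4.5,0,0,0,0,5]]]'; python3 chk.py | head -1
```

```text
time: 18.68
ee_pos: [545.8, 21.7, 0.0]
tool_rot: [-1.571, -0.001, 3.064]
wrist_force: [-3.8, 2.9, -0.5]
width: 17.4
18.6833 [545.8  21.7   0. ] [-1.571e+00 -1.000e-03  3.064e+00] 17.4 [-3.8  2.9 -0.5] [0.64 0.89 0.01]
```

```bash
python3 -m creep '[[[0,-0.5,0,0,0,0,5],[0,-1,0,0,0,0,5],[0,-1.5,0,0,0,0,5],[-0.1,-2,0,0,0,0,5],[-0.1,-2,0,0,0,0,5],[-0.1,-2,0,0,0,0,5],[-0.1,-2,0,0,0,0,5],[-0.1,-2,0,0,0,0,5],[-0.1,-2,0,0,0,0,5],[-0.1,-2,0,0,0,0,5]]]'; python3 chk.py | head -1
```

```text
time: 19.57
ee_pos: [545.7, 20.5, 0.1]
tool_rot: [-1.572, -0.001, 3.063]
wrist_force: [-5.3, 6.1, -1.4]
width: 17.5
19.5667 [5.457e+02 2.050e+01 1.000e-01] [-1.572e+00 -1.000e-03  3.063e+00] 17.5 [-5.3  6.1 -1.4] [1.14 0.77 0.05]
```

The shoulder met the roller: the tool stopped 0.8 mm short of its command and Fy rose to 6 N. I release and rise.

```bash
python3 -m creep '[[[-0.3,0.5,0,0,0,0,5],[-0.3,0.5,-0.3,0,0,0,5],[-0.3,0.5,-0.3,0,0,0,12],[-0.3,0.5,-0.3,0,0,0,20],[-0.3,0.5,-0.3,0,0,0,28],[-0.3,0.5,-0.3,0,0,0,36],[-0.3,0.5,-0.3,0,0,0,45],[-0.3,0.5,-0.3,0,0,0,45],[-0.3,0.5,5,0,0,0,45],[-0.3,0.5,20,0,0,0,45]]]'
python3 -m creep '[[[0,0,20,0,0,0,45],[0,0,45,0,0,0,45],[0,0,70,0,0,0,45],[0,0,95,0,0,0,45],[0,20,110,0,0,0,45],[-20,40,120,0,0,0,45],[-40,50,120,0,0,0,45],[-40,50,120,0,0,0,45],[-40,50,120,0,0,0,45],[-40,50,120,0,0,0,45]]]'; python3 chk.py
python3 - <<'E'
from gg import *
P=cloud("wrist")[2];s,y,z=gauge(P)
g=(s>-30)&(s<6)&(z>62)&(z<75)&(y>10)&(y<70);print('grip top',g.sum(),s[g].mean(),y[g].mean(),np.median(z[g]))
a,_=eyes.camera("scene");b,_=eyes.camera("side")
im=np.zeros((600,800,3),np.uint8);w=cv2.imread('pics/last.png')[...,::-1]
im[:300,:400]=cv2.resize(a[160:280,230:390],(400,300),interpolation=2);im[:300,400:]=cv2.resize(b[180:300,230:390],(400,300),interpolation=2)
im[300:,:480]=cv2.resize(w,(480,300));save(im,'fin.png')
E
```

```text
time: 20.45
ee_pos: [544.8, 19.5, 19.1]
tool_rot: [-1.57, -0.003, 3.063]
wrist_force: [-0.2, 0.4, 1.4]
width: 38.7
time: 21.28
ee_pos: [506.7, 69.6, 140.6]
tool_rot: [-1.571, 0.002, 3.064]
wrist_force: [0.2, 0.3, 0.0]
width: 38.5
21.2833 [506.7  69.6 140.6] [-1.571e+00  2.000e-03  3.064e+00] 38.5 [0.2 0.3 0. ] [-0.01  0.04 -0.03]
face s [np.float64(0.4), np.float64(0.4), np.float64(0.4), np.float64(0.4), np.float64(0.4), np.float64(0.4), np.float64(0.4)]
-68 177 [-19.4  -9.5  -0.6] 29.7
-56 229 [-19.5 -10.4  -0.6] 29.7
-44 234 [-19.5  -9.5  -0.6] 29.7
-32 229 [-19.5 -10.4  -0.6] 29.6
-20 233 [-20.9 -10.4  -0.6] 29.6
-8 266 [-25.2 -11.4  -0.6] 29.7
4 248 [-21.6 -10.5  -0.6] 29.8
16 112 [-21.5  -8.   -0.6] 29.8
40 142 [-21.6 -10.5  -0.6] 29.9
52 248 [-21.5 -10.5  -0.7] 30.0
64 75 [-21.5 -11.5  -0.7] 29.6
roller 190 -29.217048368422137 -9.889853188313355 ext 14.54233033550156
grip top 439 -10.672718740944832 38.13279859936275 69.58967170509547
```

View pics/fin.png

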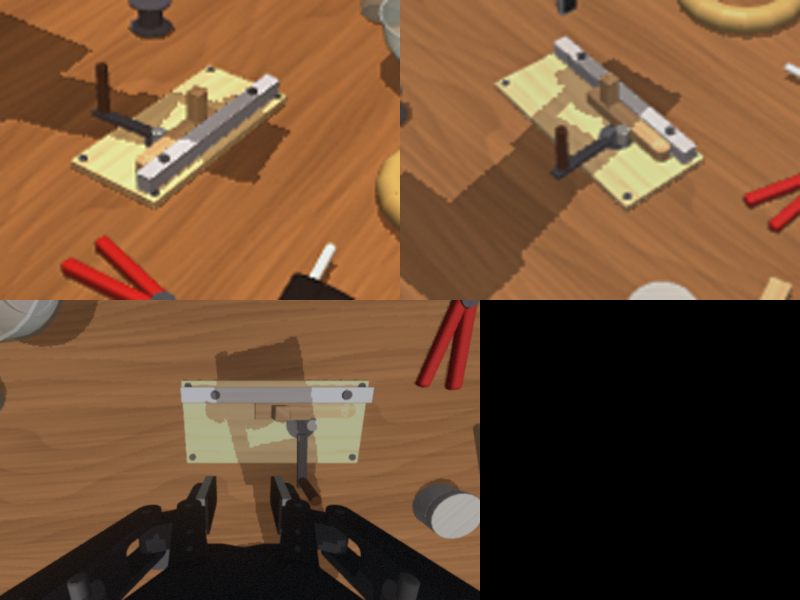

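```bash
python3 -c "
from workcell import arm
print(arm.job_done())"
```

```text
the job is handed in; nothing more can be done
None
```

I set the gap, laid the gauge along the fence and slid it in until its shoulder stopped against the roller. Then I let go, drew the arm clear and handed in at about 21.5 s. No verdict came back.

**Last checks (wrist camera, after release):**

| Check | Measured | Limit or note |
|---|---|---|
| Roller in the fence's frame | x about -29.2 mm, gap about 21.2 mm | gap 20 to 22.5 mm |
| Gauge against the fence | parallel, less than 1 mm off it | tongue within 4 mm |
| Gauge flat on the plate | bar top at 29.7 mm, grip top at 69.6 mm | 30 and 70 mm expected |
| Tongue | through the gap, tip at about y -67 mm | below -40 mm |
| Shoulder corner to roller axis | about 8 mm, on the entry side | below 12 mm |
| Wrist force after release | about 0 | nothing touched |

The gauge met the roller at about 6 N of feed force. The gap reading was the same before and after.

**What disagreed:**
- The first grasp closed on nothing. All three cameras put the real fingertips about 45 mm behind the reported TCP, more than the stated finger swing explains. I went 38 mm lower and the grip held.
- My first attempt to press the gauge against the fence stuck on plate friction; lifting it about 1 mm cured that.

I never moved near the other things on the table, but I did not measure their positions again.

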